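# Turn a packed carton over onto its board in the bench inverter

## Robot

A 6-joint arm with a two-finger parallel gripper is mounted at the origin on the work surface. World frame = base frame: x ahead of the robot, y to its left, z up, the work surface at z = 0. Lengths are in m, angles in rad, forces in N, time in s.
With the tool pointing down it reaches from about 0.3 to 0.775 m from the base axis. Payload 14.6 kg.
Tool frame: the origin (TCP) lies between the finger pads; the fingertips stand 8 mm ahead of it and the grasp point (between the pads) lies 11 mm behind it (ctrl.tip_reach is the distance from the TCP to the fingertips, in m); y points along the fingers, z is the direction in which the jaws open and shut, and the axes are right-handed (so a half turn about y gives the same grasp; the last joint's range is limited). The gripper opens to 94 mm and grips with 3 to 60 N. Pads are 16 mm wide; open, the fingers measure 119 mm over their backs; the gripper's body (75 mm by 177 mm) begins 78 mm behind the grasp point.
Start: joints at [1.095, 0.3, 1.521, -0, 1.321, -0.067], TCP at [0.219, 0.505, 0.182] pointing down, gripper open.
Joint ranges: [-3.03, 3.03], [-0.79, 2.21], [0.23, 2.52], [-1.04, 4.18], [0, 3.07], [-2.55, 2.55]. Speed limits (rad/s): [2.22, 2.22, 2.57, 3.14, 3.14, 3.14].

## Interface

Orientations are given as [roll, pitch, yaw] about the fixed x, y, z axes, in that order (R = Rz(yaw) Ry(pitch) Rx(roll)).
In Python, from station import ctrl gives the robot as it stands.
- The arm moves only by the tool play_rows, never from a script. Its arguments are lists of equal length, an entry for each row: "twist": the turn, a rotation vector about the world's x, y, z as a fraction of full scale, a list of three; "travel": the shift along the world's x, y, z as a fraction of full scale, a list of three; "grip": the gripper's target within -1 to 1 (shut at 1, half-way at 0, fully open at -1). A call has 1 to 12 rows; each row shifts and turns the commanded pose from where the row before left it; what a row does not reach is not made up. Full scale, the value 1, is 5 cm for a shift and 90 degrees for a turn. A row lasts 1/10 s, in which the tool goes at most 50 mm and 8.59 degrees, less where a joint would pass 70% of its speed; a pose out of reach is approached as far as the arm can. A call with a number of a shift or a turn outside -1 to 1 is refused whole. A call with a gripper value outside its range is refused whole. The fingers move at their own pace and stop on an object; "force" is the grip in N (left out, the last holds). Time passes only in rows, so rows that do not move let the fingers close. It gives the time, the measured TCP pose, the force and the opening at its end, in the units of the state.
- ctrl.get_obs(): the state, without advancing time (a new reading comes with each control period).
- ctrl.camera(name): name is "side" or "top" or "wrist"; returns a dict with "img" (420x560x3 uint8, red, green, blue), "vfov" (degrees; the focal length in pixels is half the picture's height over the tangent of half this angle, whatever the lens; pixels are square), "cx", "cy" (the principal point, pixels), "k1" (the pictures are not rectified: a ray, as slopes to the right and down, at radius r is drawn at 1 + k1 r^2 times it, then the intrinsics apply), "rvec" (rotation vector, rad) and "tvec" (3), from world to camera coordinates, as OpenCV has them. Camera axes: x right, y down, z forward; pixel columns grow to the right and rows downward; lengths in m; the calibration is good to about 2 mm. A picture is of the moment at which its call begins. There is no depth.
- ctrl.hand_in(): hands the job in, once; it reports no verdict.
Trained networks look in a picture, given as the dict that the camera call returned (one of the last four; its "shot" number tells which), for a name from the list of things; names that differ only in an ending like _2 or _b are one class to them, and where a whole thing is asked for, a point or a joint stands for the part that bears it (a point fixed in the world has none). Each returns a list of dicts, best first, with "confidence" (0 to 1); they miss things now and then, are a little off and sometimes report something else, mostly with a low value. They report only what shows in the picture. A call takes as long as a camera call. They do not tell look-alikes from the thing itself.
- ctrl.boxes_of(name, picture): "point" ([column, row] in pixels, amid what is visible of it).
- ctrl.trace(name, picture): "pixels" (420x560 bool, what is visible of it) and "point" ([column, row] in pixels, amid what is visible of it).
The state is a dict: "time_s": time; "qpos": joint angles; "joint_vel": joint speeds; "tau": joint torques, N m; "ee_pos": TCP position; "eef_rot": TCP orientation; "force": force on the tool from outside, world axes, zero at the start; "moment": the same for the moment, N m; "grip_width": finger opening in m.
Only numpy, scipy, OpenCV 4.12 (cv2) and the standard library are available. Lean on these libraries where they do the work, as an engineer would, in place of code of your own. Each camera call takes 0.05 s, during which the arm holds its last target.

## Task

The open packed carton must go on with its underside up for labelling. Slide the large rectangular plywood board, grip strip upward, in at the open mouth of the inverter's metal channel so that it lies over the carton, under the channel's lips; then swing the channel by its bar handle all the way over to the other side, so that carton and board are turned over together and the carton rests upside down on the board, and let go.

Things in the scene. Friction and masses are not known exactly. Their poses are not given: they have to be found in the camera images.
- turning_board: Large plywood board 140 (its x) x 100 (y) x 8 mm, 150 g, with a wooden grip strip upright on the middle of its top: 50 long (x), 16 thick (y), 32 tall. Origin: centre of the underside; z up, strip side. Starts flat on the table, strip up, left or right of the inverter. A smaller (95 x 65 mm) and a round board (110 mm) of the same make are bystanders.
- carton: Shallow open cardboard carton full of flat boxes fixed in it, 156 (its x) x 100 (y) x 28 mm tall, 250 to 500 g. Origin: centre of the underside; z up, out of the open top. Starts lying in the inverter's channel, its top 20 mm below the channel's lips: the 8 mm board slides into this space, its strip between the lips. Lips, floor and closed end hold the pair during the swing.
- turner (a joint): Hinge of the inverter's aluminium channel, rad. 0 (start): channel level, left (+y) of the hinge, open mouth facing away from it; 3.14 (stop): swung up and over, level upside down on the other side. Hinge axis 85 mm above the table. Damped, no spring, rests by its weight at either end; lifting at the handle takes about 5 N. Turned over, the strip hangs clear of the table.
- turner_handle (a point): Middle of the inverter's bar handle, 12 mm thick, 180 mm long. Axes turn with the channel: x along the bar, y outward from the hinge, z up at joint 0. In mm here: hinge axis (along x) at y -190, z +6; channel from closed end y -172 to mouth y -65, inside x -85 to 85; floor z -18, carton's top z +10; lips z +30 to +35; floor and lips are strips along both sides, open between x -45 and 45.
Things that resemble listed ones, but are neither listed nor needed, are in the scene too. What is shaped like the turning_board but green or red is not meant.

How it is judged:
By the outcome, as a careful person would: the job done as asked, in the order asked, and still so for the second after the job is handed in, with the robot touching nothing.
It also fails if it takes over 67 s, if anything falls off the work surface, if the arm or the gripper's body presses on something with over 40 N, if the wrist force passes 120 N, or if a joint passes its speed limit or range.

## Working session

There is one attempt and no reset: what is moved stays moved. The work goes in short steps, Python scripts to look and compute and a tool call to move; the robot and the scene stay as the last step left them, time stands still between calls to the robot, and variables do not carry over. Pictures are saved under pics/ and viewed, and the job is handed in when it is done.

Besides the shell and the picture viewer there is one more tool, called after ">>>" as name(argument=value, ...) on one line, values as JSON. play_rows: Moves the arm, as the interface text tells. Its arguments: {"type":"object","properties":{"twist":{"type":"array"},"travel":{"type":"array"},"grip":{"type":"array"},"force":{"type":"number"}},"required":["twist","travel","grip"]}

```bash
ls; mkdir -p pics; python3 - <<'E'
from station import ctrl
import cv2
for n in("top","side","wrist"):
    c=ctrl.camera(n); cv2.imwrite(f"pics/{n}0.png",c["img"][:,:,::-1])
    print(n,c["vfov"],c["cx"],c["cy"],c["k1"],c["rvec"],c["tvec"])
    for k in("turning_board","carton","turner_handle","turner"):
        try: print(k,[(d["point"],round(d["confidence"],2)) for d in ctrl.boxes_of(k,c)])
        except Exception as e: print(k,e)
print(ctrl.get_obs())
E
```

```text
pics
top 45.89241972851084 283.27719039775036 213.6988388372304 -0.03803140480690562 [ 2.18133534 -2.17744579  0.08809774] [-0.08507467  0.5760018   1.58390241]
turning_board [([393.3, 176.1], 0.86), ([374.4, 240.2], 0.56), ([435.9, 252.6], 0.55)]
carton [([227.2, 220.4], 0.91)]
turner_handle [([232.0, 234.2], 0.82)]
turner [([244.4, 213.9], 0.87)]
side 54.610614587148525 278.02411720059945 207.80609224768494 -0.06069913640485023 [ 2.42499565 -0.28842528  0.08311313] [-0.57151181  0.09421509  1.10900412]
turning_board [([276.7, 332.3], 0.86), ([373.2, 333.8], 0.74), ([279.2, 407.7], 0.59)]
carton [([257.5, 158.1], 0.82)]
turner_handle [([257.5, 170.6], 0.72)]
turner [([259.2, 169.4], 0.82)]
wrist 66.30694263391246 279.7489871508337 207.882112985804 -0.05300127061302153 [-2.45626306 -1.61223794 -0.19103338] [-0.54951878 -0.02340927  0.3894885 ]
turning_board []
carton []
turner_handle []
turner []
{'time_s': 0.75, 'qpos': array([ 1.09538483e+00,  2.99853313e-01,  1.52101092e+00,  1.58283481e-05,
        1.32070106e+00, -6.66038365e-02]), 'joint_vel': array([-0.00030722,  0.00113205, -0.00078918,  0.00025029,  0.00079855,
        0.00133406]), 'tau': array([ 8.84397359e-04, -5.31598985e+01, -3.52902818e+01,  7.08950870e-02,
        2.12412985e-02,  5.77083051e-05]), 'ee_pos': array([0.21862806, 0.5046657 , 0.18246658]), 'eef_rot': array([-1.57076801e+00,  1.34810213e-05, -4.08811575e-01]), 'force': array([0.33552354, 0.06412227, 0.7386081 ]), 'moment': array([ 0.02266391, -0.01965177, -0.01232643]), 'grip_width': 0.09382738806289644}
```

View pics/top0.png

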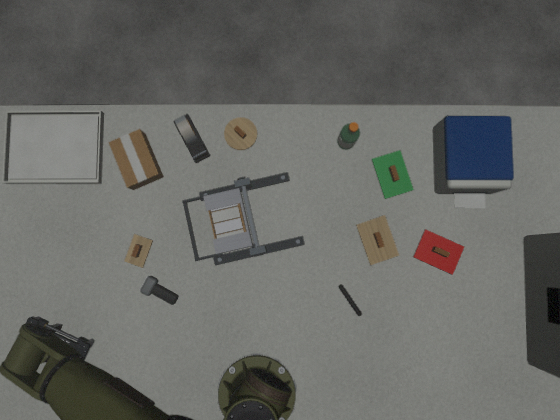

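View pics/side0.png

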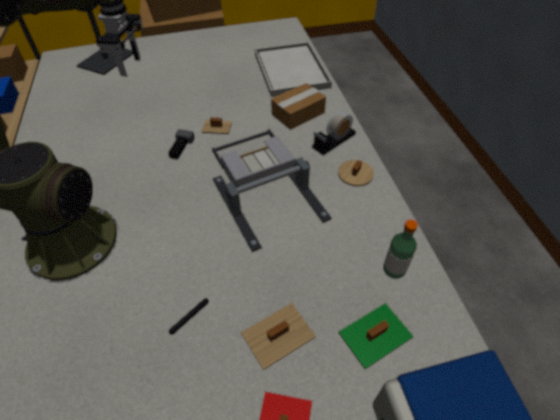

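View pics/wrist0.png

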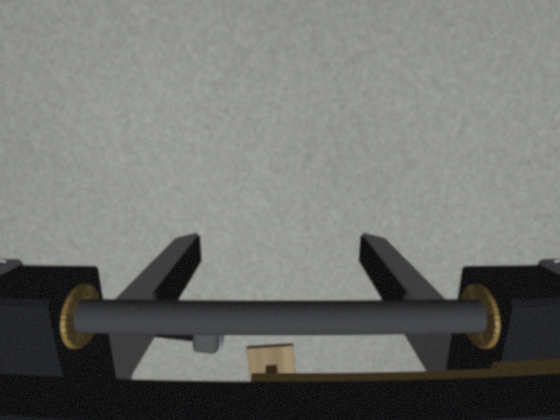

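```bash
cat > h.py <<'E'
from station import ctrl
import cv2,numpy as np
def K(c):
    f=c["img"].shape[0]/2/np.tan(np.radians(c["vfov"])/2)
    return np.array([[f,0,c["cx"]],[0,f,c["cy"]],[0,0,1.]]),np.array([c["k1"],0,0,0,0.])
def proj(c,P):
    k,d=K(c); return cv2.projectPoints(np.asarray(P,float).reshape(-1,1,3),np.array(c["rvec"],float),np.array(c["tvec"],float),k,d)[0].reshape(-1,2)
def unproj(c,uv,z):
    k,d=K(c); n=cv2.undistortPoints(np.asarray(uv,float).reshape(-1,1,2),k,d).reshape(-1,2)
    R=cv2.Rodrigues(np.array(c["rvec"],float))[0]; o=-R.T@np.array(c["tvec"],float).ravel()
    r=np.c_[n,np.ones(len(n))]@R
    return o+r*((z-o[2])/r[:,2])[:,None]
def crop(c,name,u0,v0,u1,v1,s,pts=None):
    im=cv2.resize(c["img"][v0:v1,u0:u1,::-1],None,fx=s,fy=s,interpolation=cv2.INTER_CUBIC)
    if pts is not None:
        for p in pts: cv2.circle(im,(int((p[0]-u0+.5)*s),int((p[1]-v0+.5)*s)),2,(255,0,255),-1)
    cv2.imwrite(name,im)
E
python3 - <<'E'
from h import *
import pickle
c=ctrl.camera("top"); s=ctrl.camera("side")
pickle.dump((c,s),open("cams.pkl","wb"))
for n,p in(("top",c),("side",s)):
    for d in ctrl.trace("turning_board",p):
        m=d["pixels"].astype(np.uint8); cn=max(cv2.findContours(m,0,2)[0],key=cv2.contourArea)
        col=p["img"][d["pixels"]].mean(0)
        q=unproj(p,cn[:,0,:],0.008)[:,:2]
        r=cv2.minAreaRect((q*1000).astype(np.float32))
        print(n,d["point"],round(d["confidence"],2),col.round(),r)
crop(c,"pics/b.png",340,200,420,280,7)
crop(c,"pics/t.png",170,160,310,275,5)
E
```

```text
top [437.0, 252.6] 0.82 [130.  50.  46.] ((454.24462890625, -589.6727294921875), (143.8586883544922, 102.39907836914062), 67.0591812133789)
top [376.6, 239.0] 0.81 [119. 105.  82.] ((494.2764587402344, -391.4935302734375), (141.6519317626953, 103.67997741699219), 17.706674575805664)
top [392.4, 173.8] 0.7 [ 60. 107.  67.] ((710.9512329101562, -442.68389892578125), (143.59886169433594, 100.07780456542969), 17.575237274169922)
side [276.5, 330.3] 0.9 [119.  98.  69.] ((493.44195556640625, -392.73577880859375), (141.48284912109375, 102.39730072021484), 19.642539978027344)
side [279.7, 409.8] 0.89 [144.  32.  28.] ((475.0748291015625, -546.5331420898438), (50.89265441894531, 100.39544677734375), 76.50590515136719)
side [374.2, 333.2] 0.66 [33. 94. 43.] ((710.390869140625, -445.05419921875), (144.68377685546875, 101.83688354492188), 15.813304901123047)
```

View pics/b.png

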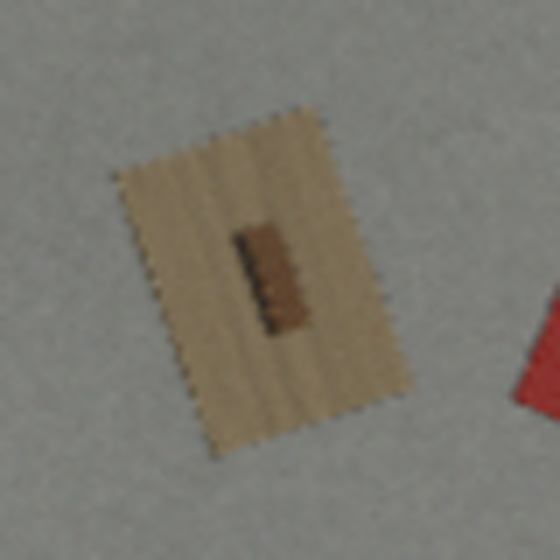

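View pics/t.png

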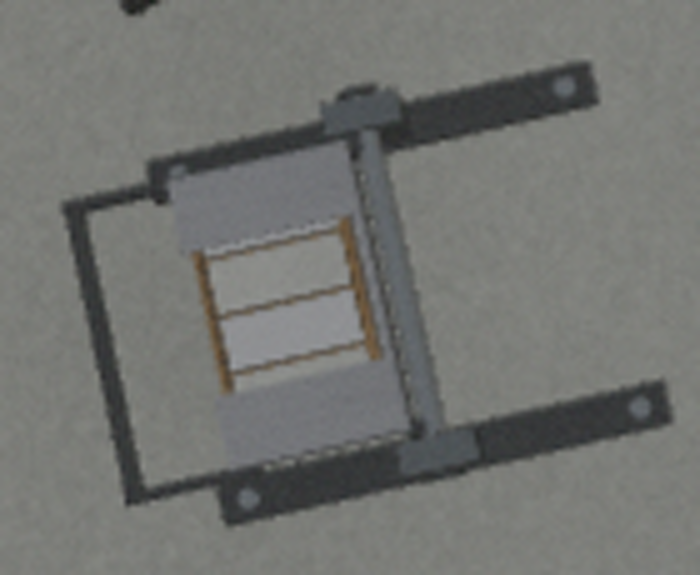

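```bash
cat > fit.py <<'E'
from h import *
import pickle
from scipy.optimize import least_squares
c,s=pickle.load(open("cams.pkl","rb"))
f=lambda L:[(170+x/5-.4,160+y/5-.4) for x,y in L]
obs=f([(190,253),(220,398),(357,215),(385,362),(72,207),(134,500)])
mod=np.array([(45,-65,35),(-45,-65,35),(45,-172,35),(-45,-172,35),(90,0,4),(-90,0,4)])/1000.
def T(p,M):
    a=p[2];R=np.array([[np.cos(a),-np.sin(a),0],[np.sin(a),np.cos(a),0],[0,0,1]])
    return M@R.T+[p[0],p[1],.079]
r=least_squares(lambda p:(proj(c,T(p,mod))-obs).ravel(),[.5,.3,.2],loss="soft_l1")
print(r.x,r.x[2]*57.3);print((proj(c,T(r.x,mod))-obs).round(1))
np.save("t.npy",r.x)
ed=np.array([(x,y,z) for x in(-85,-45,45,85) for y in(-172,-65) for z in(-18,35)]+[(t,0,0) for t in range(-90,91,20)]+[(t,-190,6) for t in range(-90,91,30)])/1000.
crop(c,"pics/t1.png",170,160,310,275,5,proj(c,T(r.x,ed)))
crop(s,"pics/t2.png",190,100,350,260,4,proj(s,T(r.x,ed)))
print(unproj(c,f([(566,87),(641,407),(248,498),(178,172)]),.01))
E
python3 fit.py
```

```text
[0.52037118 0.20390048 0.2178724 ] 12.48408825417468
[[-0.8  0.2]
 [-0.9 -0. ]
 [-0.1  0.4]
 [ 0.5 -0.3]
 [ 1.1  0.8]
 [ 0.2 -1.5]]
[[ 0.69833288 -0.08224656  0.01      ]
 [ 0.48821509 -0.13144759  0.01      ]
 [ 0.42866155  0.12374376  0.01      ]
 [ 0.64167318  0.17233877  0.01      ]]
```

```bash
python3 -c "
import cv2,numpy as np
a=cv2.imread('pics/t1.png');b=cv2.imread('pics/t2.png');h=575
cv2.imwrite('pics/t12.png',cv2.resize(np.hstack([cv2.resize(a,(700,575)),cv2.resize(b,(575,575))]),None,fx=.62,fy=.62))"
```

```text
(no output)
```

View pics/t12.png

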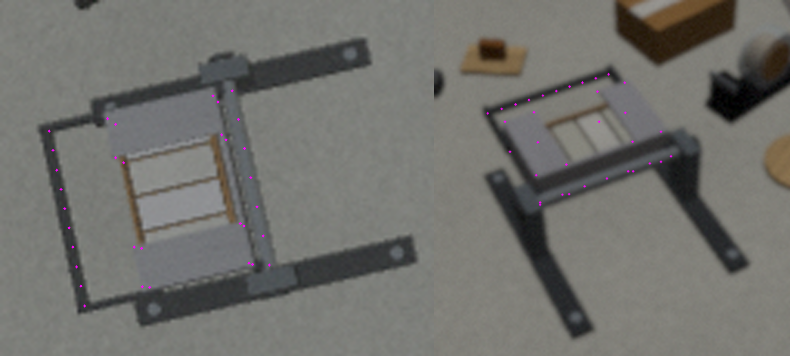

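```bash
python3 - <<'E'
from h import *
import pickle
c,s=pickle.load(open("cams.pkl","rb"))
g=lambda L:[(340+x/7-.5,200+y/7-.5) for x,y in L]
q=unproj(c,g([(322,107),(118,175),(215,457),(410,388)]),.008);print(q.mean(0),[np.degrees(np.arctan2(*(q[i]-q[j])[[1,0]])) for i,j in((0,3),(1,2))])
print(unproj(c,g([(263,224),(283,322),(283,232),(306,324)]),.04), unproj(c,g([(254,232),(289,329)]),.04))
crop(s,"pics/s1.png",195,115,345,260,5)
crop(s,"pics/s2.png",230,295,330,370,7)
E
```

```text
[ 0.49289313 -0.3917061   0.008     ] [np.float64(16.64867202787324), np.float64(18.503308697272047)]
[[ 0.51814329 -0.38447526  0.04      ]
 [ 0.47339901 -0.39305125  0.04      ]
 [ 0.51449403 -0.39359867  0.04      ]
 [ 0.47249627 -0.40356738  0.04      ]] [[ 0.51447773 -0.38030105  0.04      ]
 [ 0.47021167 -0.39575529  0.04      ]]
```

View pics/s1.png

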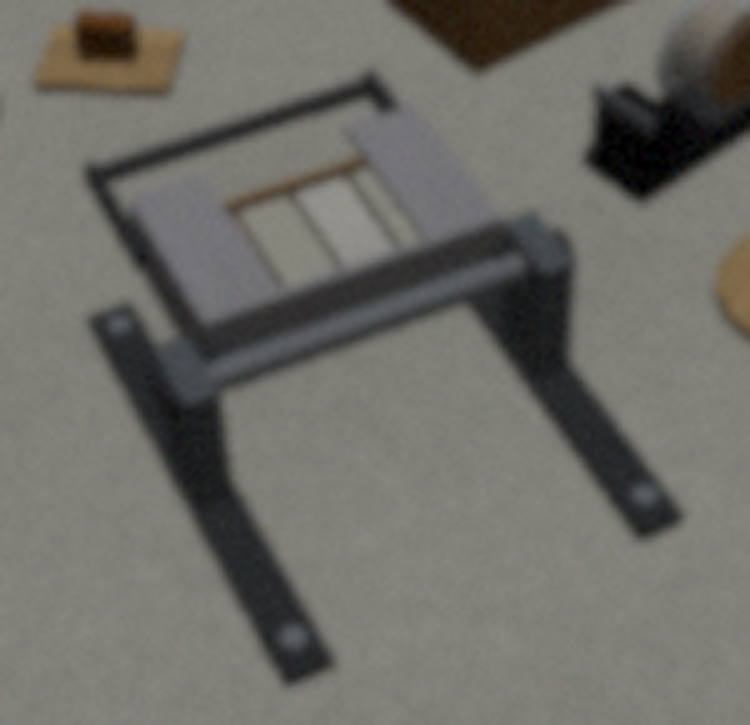

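View pics/s2.png

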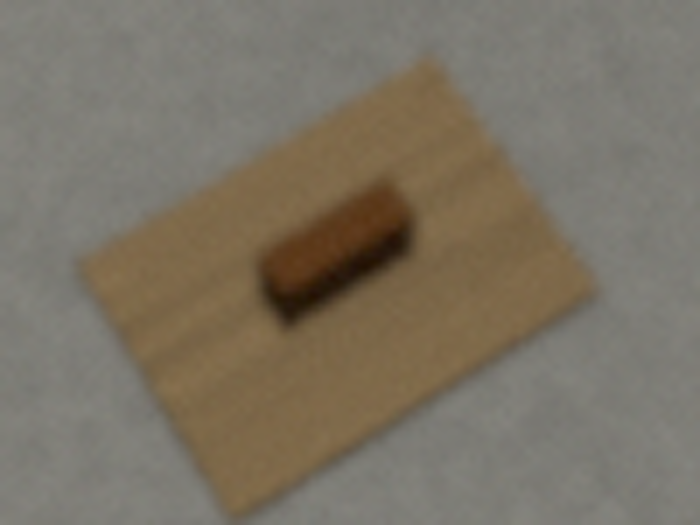

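```bash
cat >> fit.py <<'E'
print("----joint")
ho=[(195+x/5-.4,115+y/5-.4) for x,y in [(346,128),(207,180),(415,240),(287,287),(372,80),(92,173)]]
tm=[(170+x/5-.4,160+y/5-.4) for x,y in []]
scr=np.array(f([(566,87),(641,407)])); 
def res(p): return np.r_[(proj(c,T(p,mod))-obs).ravel(),(proj(s,T(p,mod))-ho).ravel()]
r=least_squares(res,[.5,.3,.2],loss="soft_l1")
print(r.x,r.x[2]*57.3);print(res(r.x).reshape(-1,2).round(1))
r2=least_squares(lambda p:res(p).reshape(2,6,2)[:,4:].ravel(),[.5,.2,.2]);print("handle only",r2.x)
gs=lambda L:[(230+x/7-.5,295+y/7-.5) for x,y in L]
q=unproj(s,gs([(432,52),(78,265),(235,518),(598,285)]),.008);print(q.mean(0),[np.degrees(np.arctan2(*(q[i]-q[j])[[1,0]])) for i,j in((0,1),(3,2))])
E
python3 fit.py | sed -n '/joint/,$p'
```

```text
----joint
[0.52135051 0.20437307 0.22116053] 12.672498598530293
[[-1.  -0.1]
 [-1.  -0.4]
 [-0.3 -0.1]
 [ 0.3 -0.9]
 [ 0.9  0.5]
 [ 0.2 -1.8]
 [-0.7  0.2]
 [-1.2 -0.9]
 [ 1.5  0.2]
 [-2.6  1.2]
 [-1.   1. ]
 [ 0.9 -0. ]]
handle only [0.52052357 0.20605592 0.22215342]
[ 0.49477538 -0.39101795  0.008     ] [np.float64(19.707978309360865), np.float64(19.459559674144185)]
```

>>> play_rows(twist=[[0,0,-0.064],[0,0,-0.064],[0,0,-0.064],[0,0,-0.064],[0,0,-0.064],[0,0,-0.064],[0,0,-0.064],[0,0,-0.064],[0,0,-0.064],[0,0,-0.064],[0,0,-0.064],[0,0,-0.064]], travel=[[0.23,-0.747,0],[0.23,-0.747,0],[0.23,-0.747,0],[0.23,-0.747,0],[0.23,-0.747,0],[0.23,-0.747,0],[0.23,-0.747,0],[0.23,-0.747,0],[0.23,-0.747,0],[0.23,-0.747,0],[0.23,-0.747,0],[0.23,-0.747,0]], grip=[-1,-1,-1,-1,-1,-1,-1,-1,-1,-1,-1,-1])

```text
time_s: 2.15
ee_pos: [0.3568, 0.0549, 0.1827]
eef_rot: [-1.57, 0.0, -1.619]
force: [0.6, 0.7, 0.1]
grip_width: 0.0937
```

>>> play_rows(twist=[[0,0,-0.064],[0,0,-0.064],[0,0,-0.064],[0,0,-0.064],[0,0,-0.064],[0,0,-0.064],[0,0,-0.064],[0,0,-0.064],[0,0,-0.064],[0,0,-0.064],[0,0,-0.064],[0,0,-0.062]], travel=[[0.23,-0.75,0],[0.23,-0.75,0],[0.23,-0.75,0],[0.23,-0.75,0],[0.23,-0.75,0],[0.23,-0.75,0],[0.23,-0.75,0],[0.23,-0.75,0],[0.23,-0.75,0],[0.23,-0.75,0],[0.23,-0.7,-0.4],[0.22,-0.68,-0.4]], grip=[-1,-1,-1,-1,-1,-1,-1,-1,-1,-1,-1,-1])

```text
time_s: 3.35
ee_pos: [0.4946, -0.3893, 0.1421]
eef_rot: [-1.57, 0.001, -2.823]
force: [0.6, 0.5, 0.1]
grip_width: 0.0938
```

```bash
python3 - <<'E'
from h import *
c=ctrl.camera("wrist");o=ctrl.get_obs();print(o["ee_pos"],np.degrees(o["eef_rot"]),o["qpos"],o["joint_vel"].round(2))
a=np.radians(18.3);R=np.array([[np.cos(a),-np.sin(a),0],[np.sin(a),np.cos(a),0],[0,0,1]])
P=np.array([(x,y,z) for x in(-25,25) for y in(-8,8) for z in (8,40)]+[(x,y,8) for x in(-70,70) for y in(-50,50)])/1000.
crop(c,"pics/w1.png",0,0,560,420,1.4,proj(c,P@R.T+[.4938,-.3915,0]))
E
```

```text
[ 0.49368878 -0.39211816  0.13676286] [ -90.21159359   -0.16475119 -162.20487794] [-7.29033463e-01  5.19279910e-01  1.32224297e+00 -6.30730173e-04
  1.30471053e+00  5.31351969e-01] [ 0.03 -0.06  0.12  0.    0.02 -0.12]
```

View pics/w1.png

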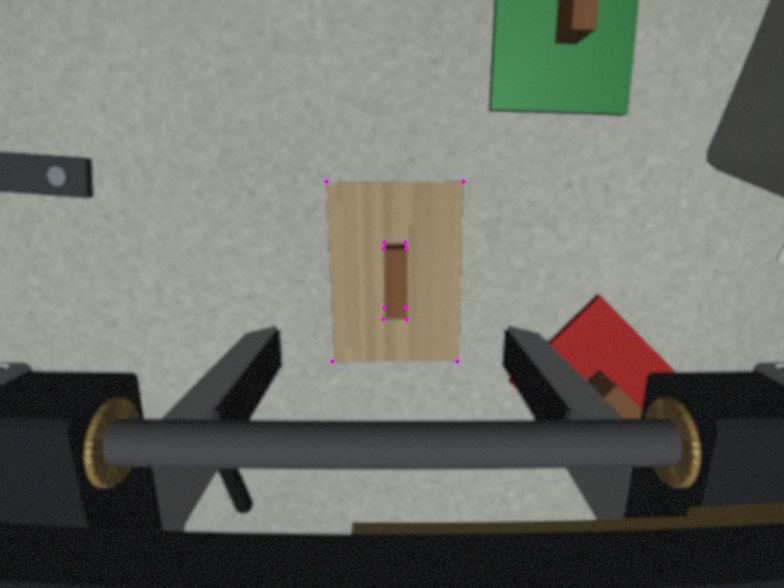

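>>> play_rows(twist=[[0,0,0],[0,0,0],[0,0,0],[0,0,0],[0,0,0],[0,0,0],[0,0,0],[0,0,0],[0,0,0],[0,0,0]], travel=[[0,0,-0.5],[0,0,-0.5],[0,0,-0.5],[0,0,-0.5],[0,0,-0.3],[0,0,0],[0,0,0],[0,0,0],[0,0,0],[0,0,0]], grip=[-1,-1,-1,-0.5,0,1,1,1,1,1], force=30)

```text
time_s: 4.4
ee_pos: [0.4944, -0.3878, 0.0282]
eef_rot: [-1.57, 0.001, -2.818]
force: [0.2, -0.2, -0.8]
grip_width: 0.0417
```

>>> play_rows(twist=[[0,0,0],[0,0,0],[0,0,0],[0,0,0],[0,0,0],[0,0,0]], travel=[[0,0,-0.05],[0,0,-0.05],[0,0,0],[0,0,0],[0,0,0],[0,0,0]], grip=[1,1,1,1,1,1])

```text
time_s: 5.0
ee_pos: [0.4941, -0.3875, 0.0225]
eef_rot: [-1.571, 0.0, -2.818]
force: [-0.7, 0.3, -0.3]
grip_width: 0.0004
```

```bash
python3 - <<'E'
from h import *
for i in range(3):
    o=ctrl.get_obs();print(o["time_s"],o["ee_pos"],np.degrees(o["eef_rot"]),o["grip_width"],o["force"])
E
```

```text
5.0 [ 0.49414818 -0.38754271  0.02251416] [-8.99977033e+01  2.38616401e-03 -1.61482738e+02] 0.0003788340371073095 [-0.68797603  0.31756443 -0.26309633]
5.0 [ 0.49414818 -0.38754271  0.02251416] [-8.99977033e+01  2.38616401e-03 -1.61482738e+02] 0.0003788340371073095 [-0.68797603  0.31756443 -0.26309633]
5.0 [ 0.49414818 -0.38754271  0.02251416] [-8.99977033e+01  2.38616401e-03 -1.61482738e+02] 0.0003788340371073095 [-0.68797603  0.31756443 -0.26309633]
```

```bash
python3 - <<'E'
from h import *
c=ctrl.camera("wrist");crop(c,"pics/w2.png",0,0,560,420,1.4)
t=ctrl.camera("top");crop(t,"pics/t3.png",320,180,440,300,5)
E
```

```text
(no output)
```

View pics/w2.png

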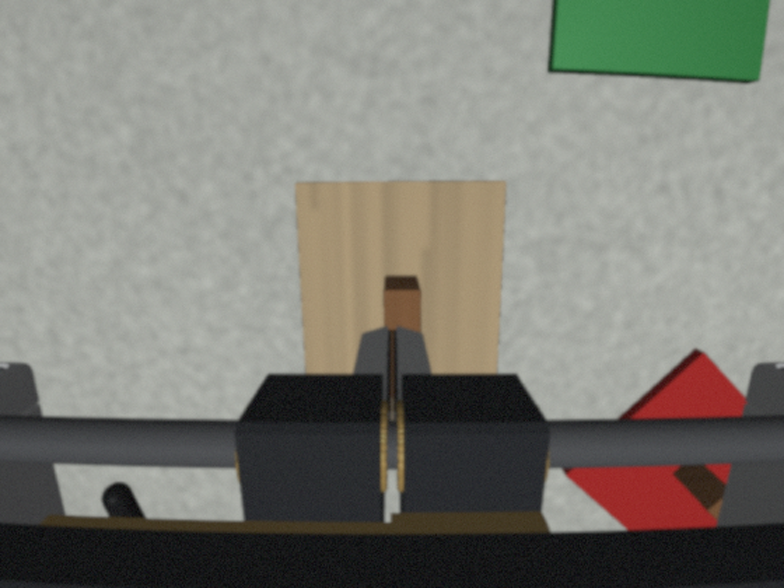

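View pics/t3.png

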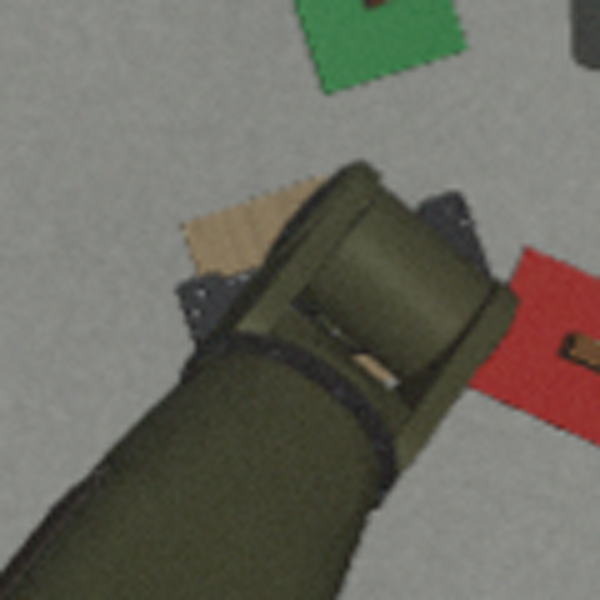

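```bash
python3 - <<'E'
from h import *
c=ctrl.camera("wrist");o=ctrl.get_obs();print(o["ee_pos"])
a=np.radians(18.3);R=np.array([[np.cos(a),-np.sin(a),0],[np.sin(a),np.cos(a),0],[0,0,1]])
P=np.array([(x,y,z) for x in(-25,25) for y in(-8,8) for z in (8,40)]+[(x,y,8) for x in(-70,70) for y in(-50,50)])/1000.
e=o["ee_pos"]
Q=np.vstack([P@R.T+[.4938,-.3915,0],[e+[0,0,-.008],e,e+[0,0,.011]]])
print(proj(c,Q)*1.4)
crop(c,"pics/w3.png",140,100,420,310,2.8,proj(c,Q))
s=ctrl.camera("side");crop(s,"pics/s3.png",200,230,360,370,5,proj(s,Q))
E
```

```text
[ 0.49413869 -0.38753647  0.02250553]
[[414.36020222 368.75039635]
 [417.84706355 397.37145784]
 [383.37322834 368.66068051]
 [382.11211699 397.27656562]
 [415.95652818 273.70857137]
 [419.96213913 288.65881071]
 [383.27608953 273.59532742]
 [381.90619509 288.5303786 ]
 [490.1582663  445.54135393]
 [306.1810905  445.08862493]
 [506.81601109 180.0513959 ]
 [293.63775703 179.18286869]
 [391.98474644 323.39503461]
 [391.99878792 328.55771462]
 [392.0198548  336.3058409 ]]
```

View pics/w3.png

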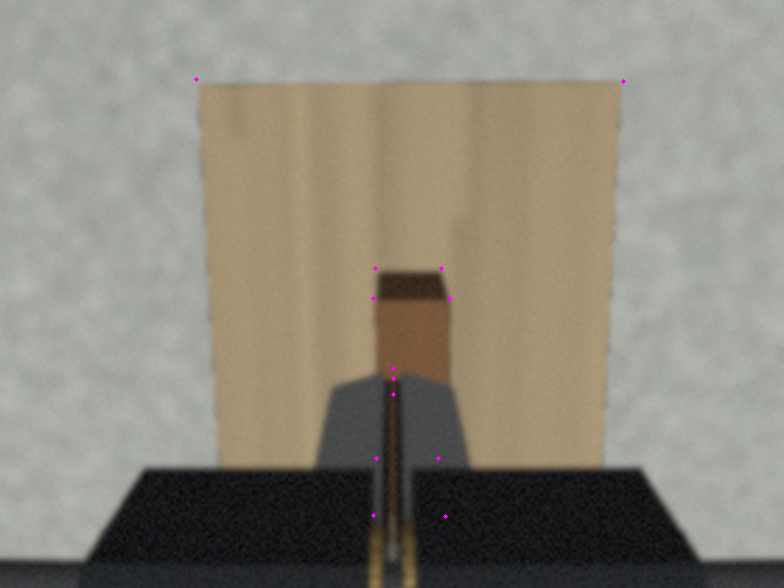

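View pics/s3.png

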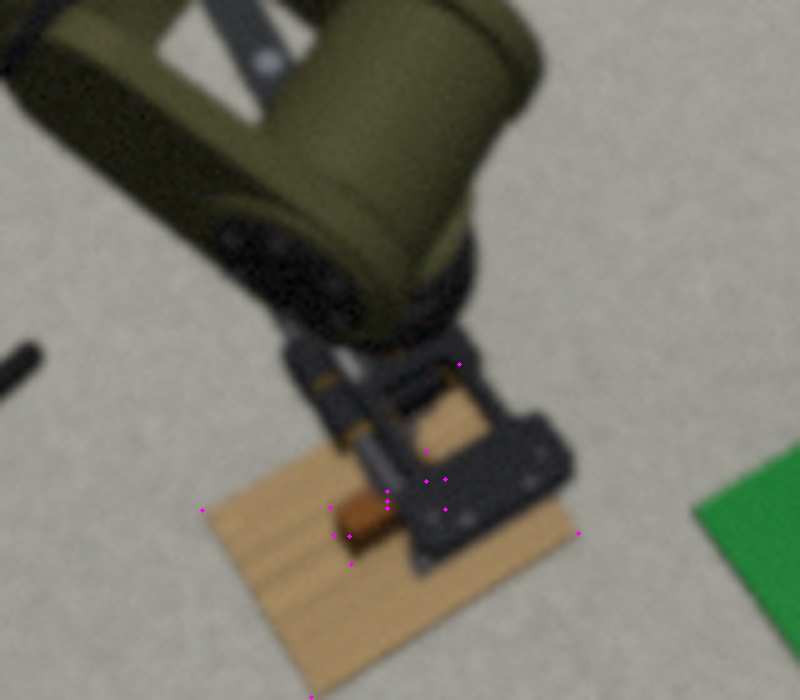

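```bash
python3 - <<'E'
from h import *
c=dict(img=np.zeros((420,560,3)),vfov=66.30694263391246,cx=279.749,cy=207.882,k1=-.053,rvec=[-2.45626306,-1.61223794,-0.19103338],tvec=[-0.54951878,-0.02340927,0.3894885])
a=np.radians(-23.42);x=np.array([np.cos(a),np.sin(a),0]);z=np.array([-np.sin(a),np.cos(a),0]);e=np.array([.21863,.50467,.18247])
R=cv2.Rodrigues(np.array(c["rvec"]))[0];o=-R.T@np.array(c["tvec"]);print("cam in tool x,z(jaw),up:",(o-e)@x,(o-e)@z,(o-e)[2], "fwd",R[2]@x,R[2]@z,R[2][2])
for d in(-.008,.003,.011,.02,.03):
    print(d,proj(c,[e+sx*x*.008+sz*z*.047+[0,0,d] for sx in(-1,1) for sz in(-1,1)]).round().tolist())
E
```

```text
cam in tool x,z(jaw),up: -0.06815935010188222 -0.0004032663518180018 0.20162744134368424 fwd 0.2338714360632855 -0.00019847576806475948 -0.9722675105139871
-0.008 [[211.0, 222.0], [350.0, 222.0], [212.0, 244.0], [348.0, 244.0]]
0.003 [[208.0, 227.0], [353.0, 226.0], [209.0, 250.0], [352.0, 250.0]]
0.011 [[205.0, 230.0], [356.0, 230.0], [206.0, 254.0], [355.0, 254.0]]
0.02 [[202.0, 235.0], [359.0, 235.0], [203.0, 260.0], [358.0, 260.0]]
0.03 [[197.0, 240.0], [364.0, 240.0], [199.0, 267.0], [362.0, 267.0]]
```

```bash
python3 - <<'E'
import cv2
a=cv2.imread("pics/wrist0.png");cv2.imwrite("pics/w0c.png",cv2.resize(a[200:400,80:480],None,fx=2,fy=2))
E
python3 -c "
from station import ctrl
print(ctrl.tip_reach,[x for x in dir(ctrl) if x[0]!='_']); o=ctrl.get_obs();print(o['time_s'],o['qpos'],o['tau'])"
```

```text
0.008 ['MotionError', 'boxes_of', 'camera', 'get_obs', 'hand_in', 'tip_reach', 'trace']
5.2 [-7.23420769e-01  6.34238155e-01  1.42679444e+00  1.40694325e-05
  1.08048949e+00  5.24172433e-01] [-1.27921900e-03 -6.71834064e+01 -3.13429856e+01  6.38889614e-02
 -2.29522598e-02  1.86122998e-05]
```

View pics/w0c.png

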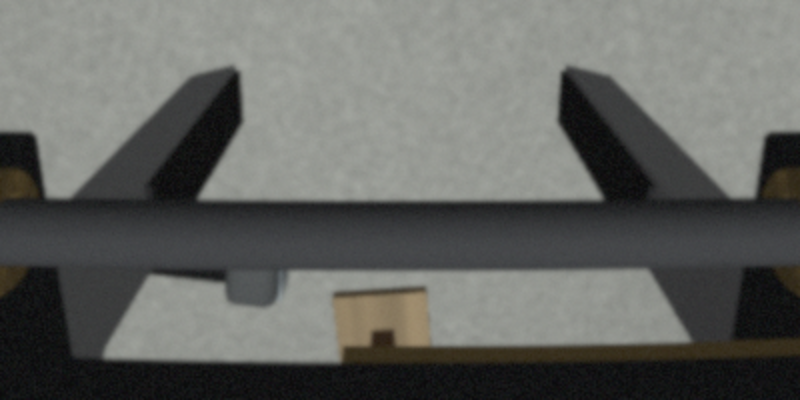

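>>> play_rows(twist=[[0,0,0],[0,0,0],[0,0,0],[0,0,0],[0,0,0],[0,0,0],[0,0,0],[0,0,0],[0,0,0],[0,0,0]], travel=[[0.02,-0.08,0.1],[0,0,0],[0,0,0],[0,0,0],[0,0,0],[0,0,-0.15],[0,0,-0.15],[0,0,-0.15],[0,0,-0.11],[0,0,0]], grip=[0,0,0,0,0,0,0,0,0,0])

```text
time_s: 6.2
ee_pos: [0.4947, -0.3911, -0.0018]
eef_rot: [-1.572, -0.001, -2.818]
force: [0.0, 0.2, 0.9]
grip_width: 0.0471
```

```bash
python3 - <<'E'
from h import *
c=ctrl.camera("wrist");crop(c,"pics/w4.png",140,100,420,310,2.8)
o=ctrl.get_obs();print(o["ee_pos"],o["grip_width"],o["force"],o["time_s"])
e=o["ee_pos"];y=o["eef_rot"][2];x=np.array([np.cos(y),np.sin(y),0]);z=np.array([-np.sin(y),np.cos(y),0]);w=o["grip_width"]/2
for d in(-.008,.01,.02,.03): print(d,((proj(c,[e+sx*x*.008+sz*z*w+[0,0,d] for sx in(-1,1) for sz in(-1,1)])-[140,100])*2.8).round().tolist())
E
```

```text
[ 0.49494795 -0.3913706  -0.00107729] 0.047330723664430224 [0.18980254 0.96029259 0.84642032] 6.25
-0.008 [[295.0, 335.0], [491.0, 335.0], [297.0, 398.0], [490.0, 398.0]]
0.01 [[287.0, 357.0], [500.0, 357.0], [289.0, 425.0], [498.0, 425.0]]
0.02 [[281.0, 371.0], [506.0, 371.0], [283.0, 442.0], [503.0, 442.0]]
0.03 [[275.0, 387.0], [512.0, 387.0], [278.0, 461.0], [509.0, 461.0]]
```

View pics/w4.png

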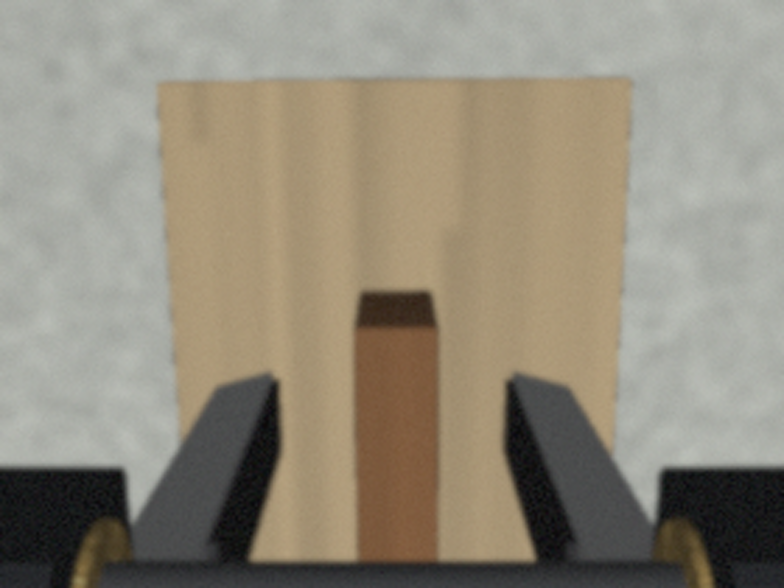

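>>> play_rows(twist=[[0,0,0],[0,0,0],[0,0,0],[0,0,0],[0,0,0],[0,0,0]], travel=[[0,0,-0.08],[0,0,0],[0,0,0],[0,0,0],[0,0,0],[0,0,0]], grip=[0.3,1,1,1,1,1], force=35)

```text
time_s: 6.85
ee_pos: [0.4952, -0.3916, -0.0043]
eef_rot: [-1.571, 0.0, -2.818]
force: [-0.9, 0.7, 1.3]
grip_width: 0.0156
```

>>> play_rows(twist=[[0,0,0],[0,0,0],[0,0,0],[0,0,0],[0,0,0],[0,0,-0.01],[0,0,-0.01],[0,0,-0.01],[0,0,-0.01],[0,0,-0.01],[0,0,-0.01],[0,0,-0.005]], travel=[[0,0,0.3],[0,0,0.6],[0,0,0.7],[0,0,0.7],[0,0.2,0.6],[0.02,0.4,0.4],[0.03,0.6,0],[0.03,0.7,0],[0.03,0.8,0],[0.03,0.8,0],[0.03,0.8,0],[0.03,0.8,0]], grip=[1,1,1,1,1,1,1,1,1,1,1,1])

```text
time_s: 8.05
ee_pos: [0.5049, -0.1349, 0.1616]
eef_rot: [-1.57, 0.001, -2.921]
force: [1.2, 1.2, -0.5]
grip_width: 0.0156
```

>>> play_rows(twist=[[0,0,0],[0,0,0],[0,0,0],[0,0,0],[0,0,0],[0,0,0],[0,0,0],[0,0,0],[0,0,0],[0,0,0],[0,0,0]], travel=[[0.03,0.8,0],[0.03,0.8,0],[0.03,0.8,0],[0.03,0.8,0],[0.03,0.8,0],[0.03,0.8,0],[0.03,0.8,0],[0.03,0.7,0],[0,0.4,0],[0,0,0],[0,0,0]], grip=[1,1,1,1,1,1,1,1,1,1,1])

```text
time_s: 9.15
ee_pos: [0.517, 0.1983, 0.161]
eef_rot: [-1.571, 0.0, -2.92]
force: [0.4, 0.9, -1.0]
grip_width: 0.0162
```

```bash
python3 - <<'E'
from h import *
c=ctrl.camera("wrist");crop(c,"pics/w5.png",0,0,560,420,1.4)
s=ctrl.camera("side");crop(s,"pics/s5.png",150,40,370,260,3)
o=ctrl.get_obs();print(o["ee_pos"],np.degrees(o["eef_rot"]),o["qpos"],o["grip_width"],o["force"],o["moment"],o["time_s"])
E
```

```text
[0.51719007 0.19757468 0.16086554] [-8.99952330e+01  1.48315019e-02 -1.67380104e+02] [ 2.98806246e-01  3.25898640e-01  1.53829288e+00 -1.07871851e-04
  1.27714961e+00  1.64937506e+00] 0.015938276162035345 [-0.27313506 -0.44575681 -0.76959673] [-0.00224311  0.17096085 -0.02311718] 9.25
```

View pics/w5.png

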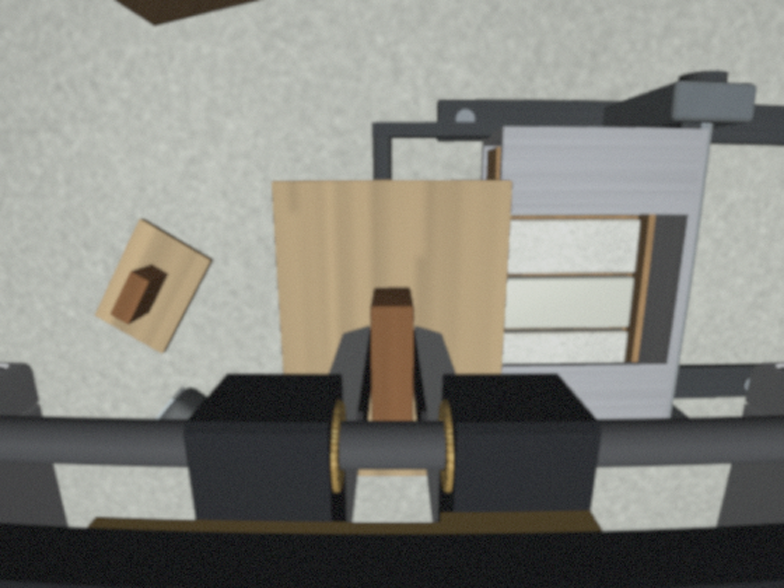

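View pics/s5.png

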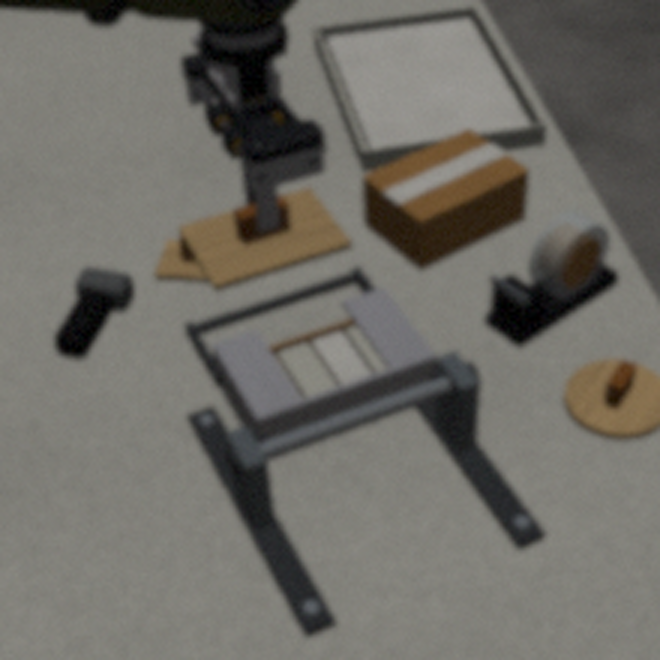

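>>> play_rows(twist=[[0,0,0],[0,0,0],[0,0,0],[0,0,0],[0,0,0],[0,0,0],[0,0,0],[0,0,0]], travel=[[0.05,0.22,0],[0,0,-0.3],[0,0,-0.4],[0,0,-0.4],[0,0,-0.3],[0,0,0],[0,0,0],[0,0,0]], grip=[1,1,1,1,1,1,1,1])

```text
time_s: 10.05
ee_pos: [0.5202, 0.2096, 0.0915]
eef_rot: [-1.571, 0.002, -2.921]
force: [0.3, -0.3, -0.9]
grip_width: 0.0161
```

```bash
cat > st.py <<'E'
from h import *
o=ctrl.get_obs()
t=np.array([.521,.206,.079]);a=.222
d=o["ee_pos"]-t;ca,sa=np.cos(a),np.sin(a)
print("t",o["time_s"],"ee",o["ee_pos"].round(4),"rot",np.degrees(o["eef_rot"]).round(2),"w",round(o["grip_width"],4),"F",o["force"].round(1),"turner xyz",(np.array([d[0]*ca+d[1]*sa,-d[0]*sa+d[1]*ca,d[2]])*1000).round(1))
E
python3 - <<'E'
import st
from h import *
s=ctrl.camera("side");crop(s,"pics/s6.png",190,80,330,200,5)
c=ctrl.camera("wrist");crop(c,"pics/w6.png",0,0,560,420,1.4)
E
```

```text
t 10.05 ee [0.5202 0.2096 0.0915] rot [-9.0010e+01  9.0000e-02 -1.6734e+02] w 0.0161 F [ 0.3 -0.3 -0.9] turner xyz [ 0.   3.7 12.5]
```

View pics/s6.png

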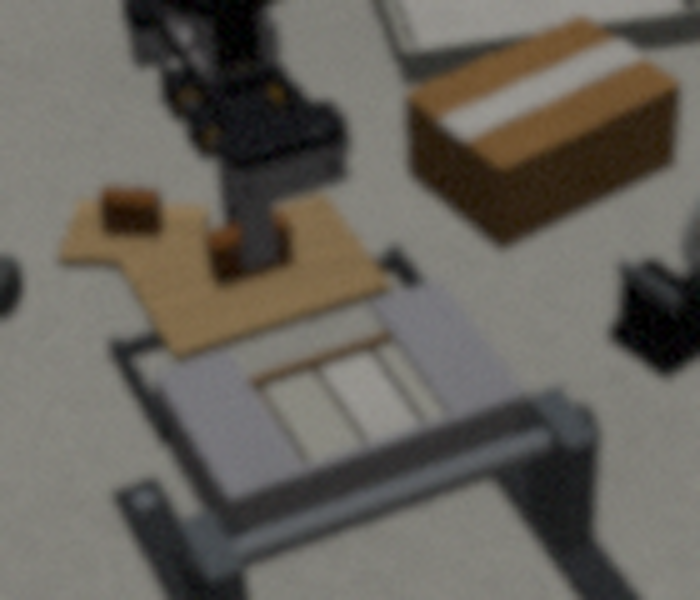

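View pics/w6.png

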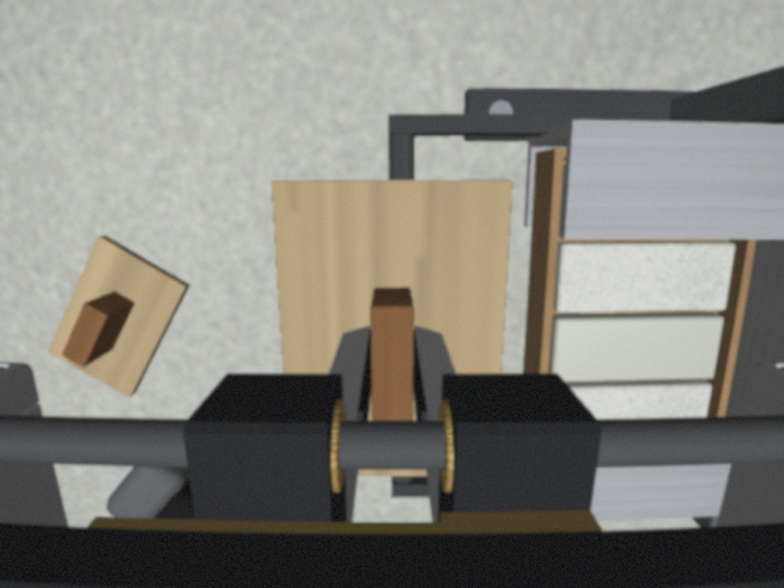

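>>> play_rows(twist=[[0,0,0],[0,0,0],[0,0,0],[0,0,0],[0,0,0],[0,0,0],[0,0,0],[0,0,0],[0,0,0],[0,0,0]], travel=[[0.044,-0.195,0],[0.044,-0.195,0],[0.044,-0.195,0],[0.044,-0.195,0],[0.044,-0.195,0],[0.044,-0.195,0],[0.044,-0.195,0],[0.044,-0.195,0],[0.044,-0.195,0],[0,0,0]], grip=[1,1,1,1,1,1,1,1,1,1])

```text
time_s: 11.15
ee_pos: [0.5397, 0.1206, 0.0904]
eef_rot: [-1.571, -0.0, -2.922]
force: [0.2, -0.5, -2.4]
grip_width: 0.0153
```

```bash
python3 - <<'E'
import st
from h import *
s=ctrl.camera("side");crop(s,"pics/s7.png",190,80,330,200,5)
c=ctrl.camera("wrist");crop(c,"pics/w7.png",0,0,560,420,1.4)
E
```

```text
t 11.15 ee [0.5397 0.1206 0.0904] rot [ -89.99   -0.   -167.4 ] w 0.0153 F [ 0.2 -0.5 -2.4] turner xyz [ -0.6 -87.5  11.4]
```

View pics/s7.png

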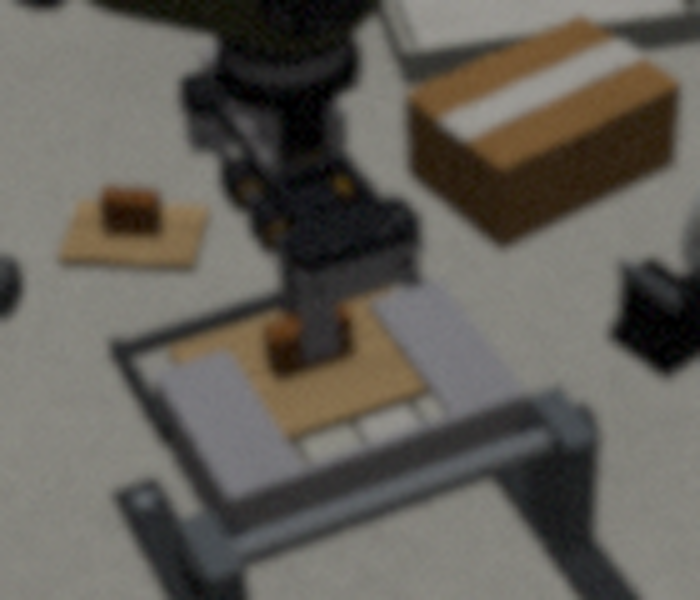

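View pics/w7.png

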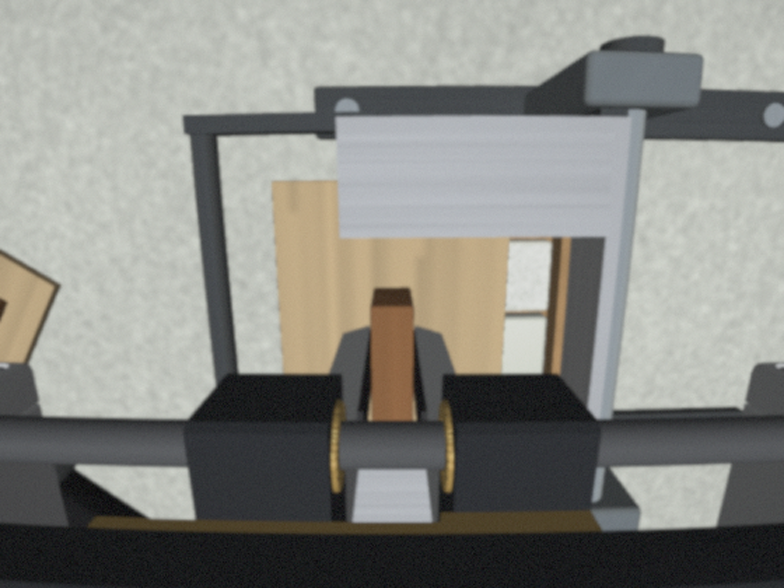

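>>> play_rows(twist=[[0,0,0],[0,0,0],[0,0,0],[0,0,0],[0,0,0],[0,0,0],[0,0,0]], travel=[[0.044,-0.195,0],[0.044,-0.195,0],[0.033,-0.146,0],[0.011,-0.05,0],[0.011,-0.05,0],[0,0,0],[0,0,0]], grip=[1,1,1,1,1,1,1])

```text
time_s: 11.95
ee_pos: [0.5465, 0.09, 0.0904]
eef_rot: [-1.571, -0.0, -2.92]
force: [1.0, 0.1, -1.5]
grip_width: 0.0155
```

```bash
python3 - <<'E'
import st
from h import *
s=ctrl.camera("side");crop(s,"pics/s8.png",190,80,330,200,5)
c=ctrl.camera("wrist");crop(c,"pics/w8.png",0,0,560,420,1.4)
E
```

```text
t 11.95 ee [0.5465 0.09   0.0904] rot [ -90.     -0.   -167.33] w 0.0155 F [ 1.   0.1 -1.5] turner xyz [  -0.6 -118.7   11.4]
```

View pics/s8.png

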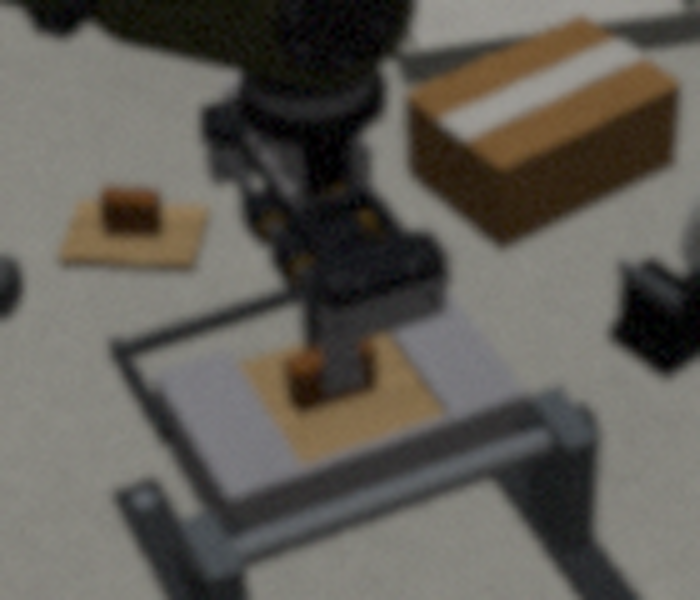

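View pics/w8.png

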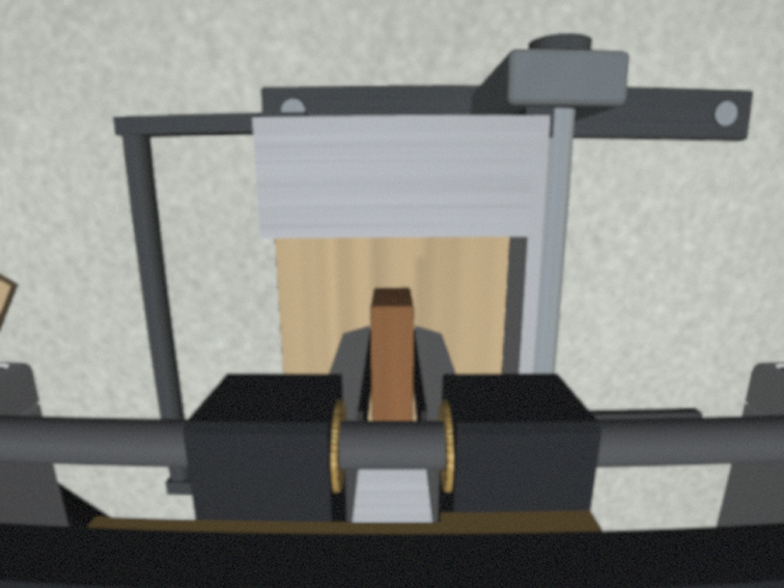

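>>> play_rows(twist=[[0,0,0],[0,0,0],[0,0,0],[0,0,0],[0,0,0],[0,0,0],[0,0,0],[0,0,0],[0,0,0]], travel=[[0,0,-0.06],[0,0,0],[0,0,0],[0,0,0],[0,0,0],[0,0,0.2],[0,0,0.4],[0,0,0.5],[0,0,0.4]], grip=[1,1,0.15,0.15,0.15,0.15,0.15,0.15,0.15])

```text
time_s: 12.95
ee_pos: [0.5468, 0.0899, 0.1646]
eef_rot: [-1.571, 0.001, -2.921]
force: [-0.0, 0.1, -0.3]
grip_width: 0.0399
```

>>> play_rows(twist=[[0,0,0],[0,0,0],[0,0,0],[0,0,0],[0,0,0],[0,0,0]], travel=[[-0.1,0.45,0],[-0.14,0.62,0],[-0.14,0.62,0],[-0.14,0.62,0],[0,0,0],[0,0,0]], grip=[0.15,0.15,0.15,0.15,0.15,0.15])

```text
time_s: 13.55
ee_pos: [0.5206, 0.2056, 0.163]
eef_rot: [-1.571, 0.001, -2.919]
force: [-0.4, -0.0, -0.6]
grip_width: 0.0399
```

```bash
python3 - <<'E'
import st
from h import *
s=ctrl.camera("side");crop(s,"pics/s9.png",190,80,330,200,5)
c=ctrl.camera("wrist")
a=.222;R=np.array([[np.cos(a),-np.sin(a),0],[np.sin(a),np.cos(a),0],[0,0,1]])
P=np.array([(x/1000,y/1000,.003) for x in range(-90,91,15) for y in(-6,6)])
crop(c,"pics/w9.png",0,0,560,420,1.4,proj(c,P@R.T+[.521,.206,.079]))
E
```

```text
t 13.55 ee [0.5206 0.2056 0.163 ] rot [-8.9990e+01  3.0000e-02 -1.6726e+02] w 0.0399 F [-0.4 -0.  -0.6] turner xyz [-0.5 -0.3 84. ]
```

View pics/s9.png

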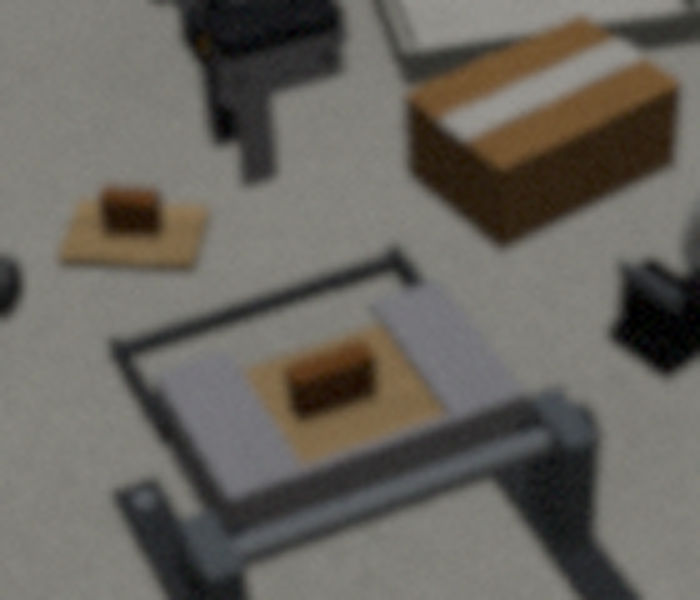

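View pics/w9.png

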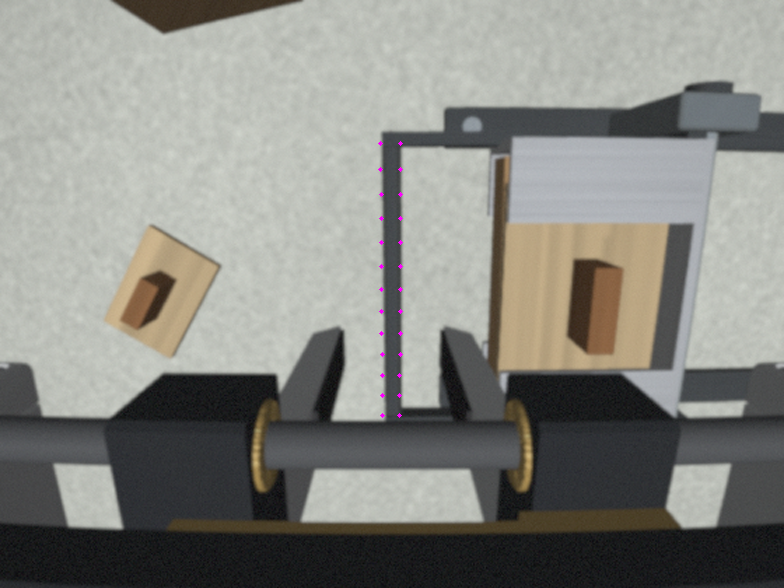

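>>> play_rows(twist=[[0,0,0],[0,0,0],[0,0,0],[0,0,0],[0,0,0],[0,0,0],[0,0,0],[0,0,0],[0,0,0],[0,0,0],[0,0,0]], travel=[[0,0,-0.4],[0,0,-0.5],[0,0,-0.5],[0,0,-0.5],[0,0,-0.3],[0,0,-0.2],[0,0,0],[0,0,0],[0,0,0],[0,0,0],[0,0,0]], grip=[0.15,0.15,0.15,0.15,0.15,0.15,0.15,1,1,1,1], force=30)

```text
time_s: 14.75
ee_pos: [0.5209, 0.205, 0.043]
eef_rot: [-1.57, 0.001, -2.92]
force: [6.5, -28.1, 3.5]
grip_width: 0.0114
```

```bash
python3 - <<'E'
import st
from h import *
s=ctrl.camera("side");crop(s,"pics/s10.png",190,60,330,200,5)
E
```

```text
t 14.75 ee [0.5209 0.205  0.043 ] rot [-8.9950e+01  5.0000e-02 -1.6732e+02] w 0.0114 F [  6.5 -28.1   3.5] turner xyz [ -0.3  -1.  -36. ]
```

View pics/s10.png

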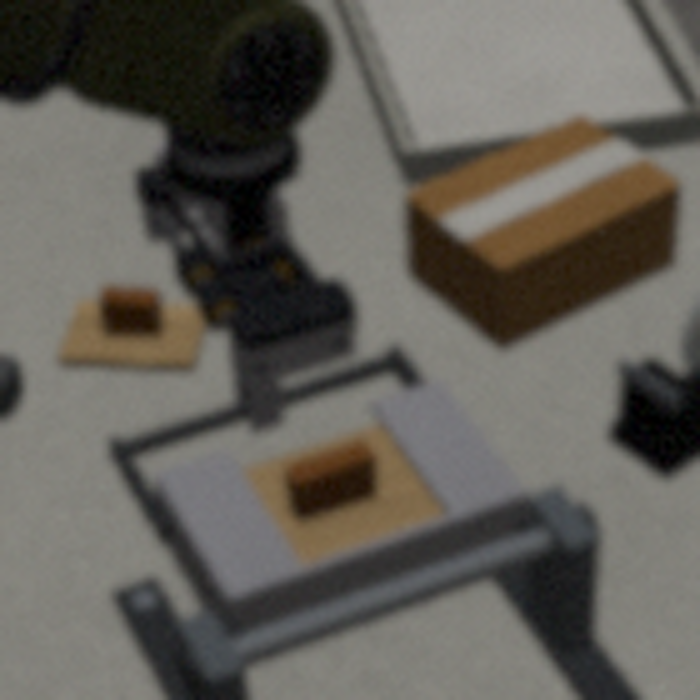

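```bash
cat > arc.py <<'E'
import sys,numpy as np
# current phi(deg), step, n
def tab(p0,p1,n):
    p=np.radians(np.linspace(p0,p1,n+1));y=.1901*np.cos(p);z=.1901*np.sin(p)
    dy=np.diff(y)/.05;dz=np.diff(z)/.05
    print([[round(float(-.2202*a),3),round(float(.9755*a),3),round(float(b),3)] for a,b in zip(dy,dz)])
    a=.222;ca,sa=np.cos(a),np.sin(a)
    t=np.array([.521,.206]);Y=-.1913+y[-1];Z=.049+z[-1]
    print("end ee",(t+[-sa*Y,ca*Y]).round(4),Z.round(4))
tab(*[float(x) for x in sys.argv[1:3]],int(sys.argv[3]))
E
python3 arc.py -1.8 31.2 11
```

```text
[[-0.0, 0.001, 0.199], [0.002, -0.009, 0.199], [0.004, -0.019, 0.198], [0.007, -0.029, 0.197], [0.009, -0.039, 0.195], [0.011, -0.049, 0.193], [0.013, -0.059, 0.19], [0.015, -0.069, 0.186], [0.018, -0.078, 0.182], [0.02, -0.087, 0.178], [0.022, -0.096, 0.173]]
end ee [0.5273 0.178 ] 0.1475
```

>>> play_rows(twist=[[0,0,0],[0,0,0],[0,0,0],[0,0,0],[0,0,0]], travel=[[0.004,-0.018,0],[0,0,0.1],[0,0,0.15],[0,0,0.15],[0,0,0]], grip=[1,1,1,1,1], force=25)

```text
time_s: 15.3
ee_pos: [0.521, 0.2044, 0.0632]
eef_rot: [-1.571, 0.001, -2.921]
force: [3.0, -0.9, -4.0]
grip_width: 0.011
```

```bash
python3 - <<'E'
import st
from h import *
s=ctrl.camera("side");crop(s,"pics/s11.png",190,60,330,200,5)
E
```

```text
t 15.3 ee [0.521  0.2044 0.0632] rot [-8.9990e+01  3.0000e-02 -1.6733e+02] w 0.011 F [ 3.  -0.9 -4. ] turner xyz [ -0.4  -1.6 -15.8]
```

View pics/s11.png

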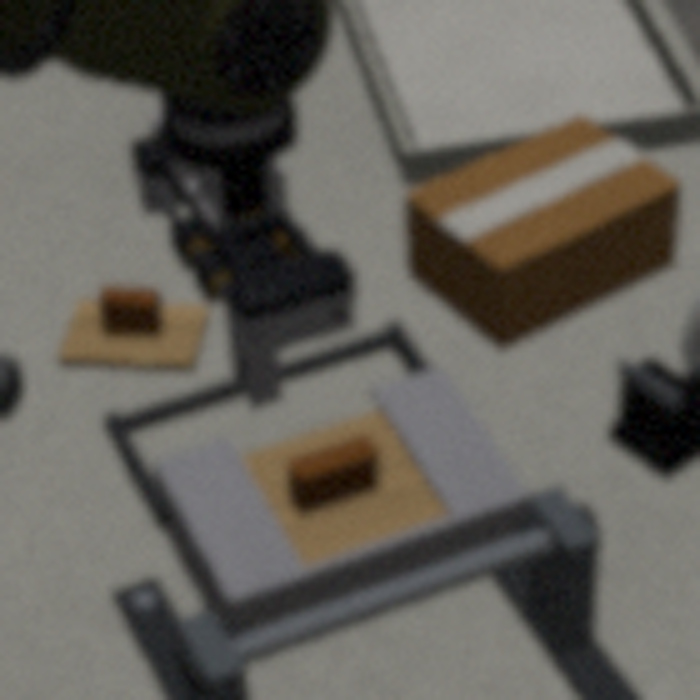

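```bash
python3 arc.py 4.3 40.3 12
```

```text
[[0.004, -0.02, 0.198], [0.007, -0.03, 0.197], [0.009, -0.04, 0.195], [0.011, -0.05, 0.192], [0.013, -0.059, 0.19], [0.016, -0.069, 0.186], [0.018, -0.078, 0.182], [0.02, -0.088, 0.178], [0.022, -0.096, 0.173], [0.024, -0.105, 0.167], [0.026, -0.114, 0.161], [0.027, -0.122, 0.155]]
end ee [0.5312 0.1608] 0.172
```

>>> play_rows(twist=[[0,0,0],[0,0,0],[0,0,0],[0,0,0],[0,0,0],[0,0,0],[0,0,0],[0,0,0],[0,0,0],[0,0,0],[0,0,0],[0,0,0]], travel=[[0.004,-0.02,0.198],[0.007,-0.03,0.197],[0.009,-0.04,0.195],[0.011,-0.05,0.192],[0.013,-0.06,0.19],[0.016,-0.07,0.186],[0.018,-0.078,0.182],[0.02,-0.088,0.178],[0.022,-0.096,0.173],[0.024,-0.105,0.167],[0.026,-0.114,0.161],[0.027,-0.122,0.155]], grip=[1,1,1,1,1,1,1,1,1,1,1,1])

```text
time_s: 16.55
ee_pos: [0.5306, 0.1634, 0.1727]
eef_rot: [-1.575, 0.002, -2.919]
force: [-0.8, 17.5, 7.9]
grip_width: 0.0111
```

```bash
python3 - <<'E'
import st
from h import *
s=ctrl.camera("side");crop(s,"pics/s12.png",190,60,330,200,5)
E
python3 arc.py 40.3 82.3 12
```

```text
t 16.55 ee [0.5306 0.1634 0.1727] rot [-9.0260e+01  1.4000e-01 -1.6726e+02] w 0.0111 F [-0.8 17.5  7.9] turner xyz [ -0.  -43.7  93.7]
[[0.034, -0.152, 0.172], [0.037, -0.162, 0.163], [0.039, -0.171, 0.152], [0.041, -0.18, 0.141], [0.042, -0.188, 0.13], [0.044, -0.195, 0.118], [0.046, -0.202, 0.105], [0.047, -0.208, 0.092], [0.048, -0.213, 0.079], [0.049, -0.217, 0.066], [0.05, -0.221, 0.052], [0.05, -0.223, 0.038]]
end ee [0.5575 0.0442] 0.2374
```

View pics/s12.png

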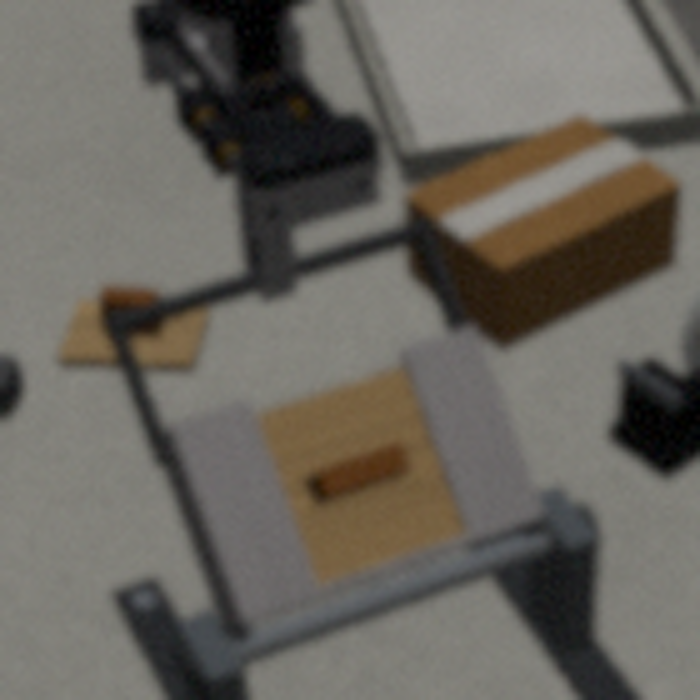

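>>> play_rows(twist=[[0,0,0],[0,0,0],[0,0,0],[0,0,0],[0,0,0],[0,0,0],[0,0,0],[0,0,0],[0,0,0],[0,0,0],[0,0,0],[0,0,0]], travel=[[0.032,-0.142,0.182],[0.037,-0.162,0.163],[0.039,-0.171,0.152],[0.041,-0.18,0.141],[0.042,-0.188,0.13],[0.044,-0.195,0.118],[0.046,-0.202,0.105],[0.047,-0.208,0.092],[0.048,-0.213,0.079],[0.049,-0.217,0.066],[0.05,-0.221,0.052],[0.05,-0.223,0.038]], grip=[1,1,1,1,1,1,1,1,1,1,1,1])

```text
time_s: 17.8
ee_pos: [0.558, 0.0454, 0.2395]
eef_rot: [-1.572, 0.005, -2.92]
force: [4.8, 5.6, 8.9]
grip_width: 0.0111
```

```bash
python3 - <<'E'
import st
from h import *
s=ctrl.camera("side");crop(s,"pics/s13.png",190,40,330,200,4)
E
python3 arc.py 82.3 118.3 12
```

```text
t 17.8 ee [0.558  0.0454 0.2395] rot [ -90.04    0.31 -167.28] w 0.0111 F [4.8 5.6 8.9] turner xyz [   0.7 -164.8  160.5]
[[0.044, -0.193, 0.021], [0.044, -0.194, 0.011], [0.044, -0.194, 0.001], [0.044, -0.194, -0.01], [0.044, -0.193, -0.02], [0.043, -0.192, -0.03], [0.043, -0.19, -0.041], [0.042, -0.188, -0.051], [0.042, -0.185, -0.061], [0.041, -0.182, -0.071], [0.04, -0.178, -0.08], [0.039, -0.173, -0.09]]
end ee [ 0.583  -0.0685] 0.2164
```

View pics/s13.png

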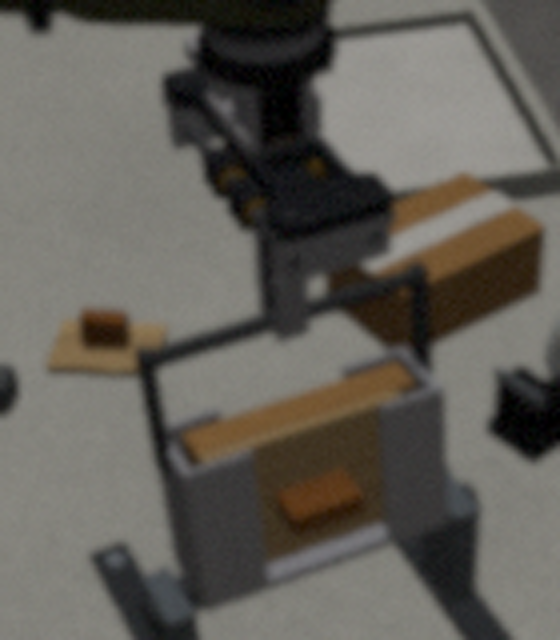

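>>> play_rows(twist=[[0,0,0],[0,0,0],[0,0,0],[0,0,0],[0,0,0],[0,0,0],[0,0,0],[0,0,0],[0,0,0],[0,0,0],[0,0,0],[0,0,0]], travel=[[0.044,-0.193,0.021],[0.044,-0.194,0.011],[0.044,-0.194,0.001],[0.044,-0.194,-0.01],[0.044,-0.193,-0.02],[0.043,-0.192,-0.03],[0.043,-0.19,-0.041],[0.042,-0.188,-0.051],[0.042,-0.185,-0.061],[0.041,-0.182,-0.071],[0.04,-0.178,-0.08],[0.039,-0.173,-0.09]], grip=[1,1,1,1,1,1,1,1,1,1,1,1])

```text
time_s: 19.05
ee_pos: [0.5826, -0.0685, 0.2159]
eef_rot: [-1.571, 0.001, -2.92]
force: [3.5, 0.2, 1.1]
grip_width: 0.0111
```

```bash
python3 - <<'E'
import st
from h import *
s=ctrl.camera("side");crop(s,"pics/s14.png",190,40,330,240,3.5)
E
python3 arc.py 118.3 154.3 12
```

```text
t 19.05 ee [ 0.5826 -0.0685  0.2159] rot [-9.0000e+01  3.0000e-02 -1.6733e+02] w 0.0111 F [3.5 0.2 1.1] turner xyz [  -0.3 -281.4  136.9]
[[0.038, -0.168, -0.099], [0.037, -0.163, -0.108], [0.036, -0.157, -0.116], [0.034, -0.151, -0.125], [0.033, -0.145, -0.133], [0.031, -0.138, -0.14], [0.029, -0.13, -0.147], [0.028, -0.123, -0.154], [0.026, -0.115, -0.161], [0.024, -0.106, -0.167], [0.022, -0.098, -0.172], [0.02, -0.089, -0.177]]
end ee [ 0.6008 -0.1477] 0.1314
```

View pics/s14.png

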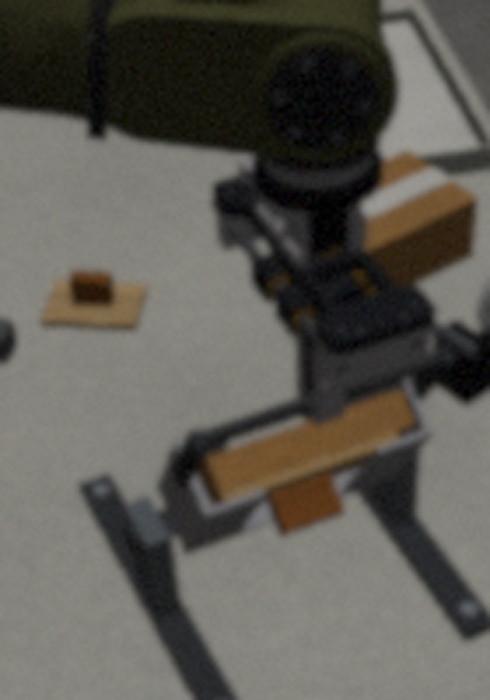

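>>> play_rows(twist=[[0,0,0],[0,0,0],[0,0,0],[0,0,0],[0,0,0],[0,0,0],[0,0,0],[0,0,0],[0,0,0],[0,0,0],[0,0,0],[0,0,0]], travel=[[0.038,-0.168,-0.099],[0.037,-0.163,-0.108],[0.036,-0.157,-0.116],[0.034,-0.151,-0.125],[0.033,-0.145,-0.133],[0.031,-0.138,-0.14],[0.029,-0.13,-0.147],[0.028,-0.123,-0.154],[0.026,-0.115,-0.161],[0.024,-0.106,-0.167],[0.022,-0.098,-0.172],[0.02,-0.089,-0.177]], grip=[1,1,1,1,1,1,1,1,1,1,1,1])

```text
time_s: 20.3
ee_pos: [0.6003, -0.1476, 0.1303]
eef_rot: [-1.571, -0.0, -2.921]
force: [-3.0, -1.0, -0.4]
grip_width: 0.0112
```

```bash
python3 - <<'E'
import st
from h import *
s=ctrl.camera("side");crop(s,"pics/s15.png",190,40,330,260,3)
E
python3 arc.py 154.3 181.8 11
```

```text
t 20.3 ee [ 0.6003 -0.1476  0.1303] rot [-9.0000e+01 -1.0000e-02 -1.6734e+02] w 0.0112 F [-3.  -1.  -0.4] turner xyz [  -0.5 -362.4   51.3]
[[0.015, -0.067, -0.151], [0.014, -0.06, -0.154], [0.012, -0.054, -0.156], [0.011, -0.047, -0.159], [0.009, -0.04, -0.161], [0.008, -0.034, -0.162], [0.006, -0.027, -0.164], [0.004, -0.02, -0.165], [0.003, -0.013, -0.165], [0.001, -0.006, -0.166], [-0.0, 0.002, -0.166]]
end ee [ 0.605  -0.1659] 0.043
```

View pics/s15.png

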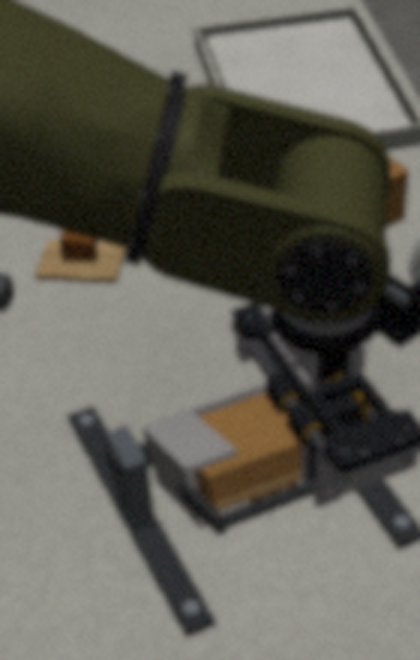

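>>> play_rows(twist=[[0,0,0],[0,0,0],[0,0,0],[0,0,0],[0,0,0],[0,0,0],[0,0,0],[0,0,0],[0,0,0],[0,0,0]], travel=[[0.015,-0.067,-0.151],[0.014,-0.06,-0.154],[0.012,-0.054,-0.156],[0.011,-0.047,-0.159],[0.009,-0.04,-0.161],[0.008,-0.034,-0.162],[0.006,-0.027,-0.164],[0.004,-0.02,-0.165],[0.002,-0.01,-0.12],[0,0,0]], grip=[1,1,1,1,1,1,1,1,1,1])

```text
time_s: 21.35
ee_pos: [0.6045, -0.1655, 0.0603]
eef_rot: [-1.57, 0.0, -2.921]
force: [0.6, -6.2, -2.9]
grip_width: 0.0111
```

```bash
python3 - <<'E'
import st
from h import *
s=ctrl.camera("side");crop(s,"pics/s16.png",190,40,330,260,3)
E
```

```text
t 21.35 ee [ 0.6045 -0.1655  0.0603] rot [ -89.97    0.   -167.34] w 0.0111 F [ 0.6 -6.2 -2.9] turner xyz [  -0.4 -380.8  -18.7]
```

View pics/s16.png

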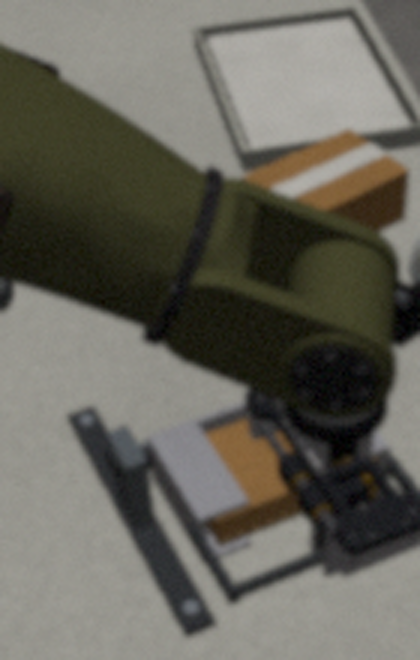

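>>> play_rows(twist=[[0,0,0],[0,0,0],[0,0,0],[0,0,0],[0,0,0],[0,0,0]], travel=[[0,0.002,-0.03],[0,0.002,-0.03],[0,0.002,-0.03],[0,0,-0.02],[0,0,-0.02],[0,0,0]], grip=[1,1,1,1,1,1])

```text
time_s: 22.0
ee_pos: [0.6046, -0.1658, 0.0547]
eef_rot: [-1.569, 0.001, -2.921]
force: [1.2, -9.1, -3.7]
grip_width: 0.0112
```

>>> play_rows(twist=[[0,0,0],[0,0,0],[0,0,0],[0,0,0]], travel=[[0,0,-0.03],[0,0,-0.03],[0,0,-0.03],[0,0,0]], grip=[1,1,1,1])

```text
time_s: 22.4
ee_pos: [0.6049, -0.1659, 0.0521]
eef_rot: [-1.568, 0.002, -2.921]
force: [-7.7, -7.6, 12.6]
grip_width: 0.0108
```

>>> play_rows(twist=[[0,0,0],[0,0,0],[0,0,0],[0,0,0],[0,0,0],[0,0,0],[0,0,0],[0,0,0],[0,0,0],[0,0,0],[0,0,0],[0,0,0]], travel=[[0,0,0],[0,0,0],[0,0,0],[0,0,0],[0,0,0.1],[0,0,0.3],[0,0,0.6],[0,0,0.8],[0,0,0.8],[0,0,0.8],[-0.3,0.3,0.8],[-0.3,0.3,0.6]], grip=[0.15,0.15,0.15,0.15,0.15,0.15,0.15,0.15,0.15,0.15,0.15,0.15])

```text
time_s: 23.6
ee_pos: [0.5739, -0.1346, 0.2943]
eef_rot: [-1.569, 0.003, -2.921]
force: [0.2, -0.2, 0.1]
grip_width: 0.0398
```

>>> play_rows(twist=[[0,0,0],[0,0,0],[0,0,0],[0,0,0],[0,0,0],[0,0,0],[0,0,0],[0,0,0],[0,0,0],[0,0,0]], travel=[[-0.3,0.7,0],[-0.3,0.7,0],[-0.3,0.7,0],[-0.3,0.7,0],[-0.3,0.7,0],[-0.3,0.7,0],[-0.3,0.7,0],[-0.3,0.7,0],[0,0,0],[0,0,0]], grip=[0.15,0.15,0.15,0.15,0.15,0.15,0.15,0.15,0.15,0.15])

```text
time_s: 24.6
ee_pos: [0.4541, 0.1455, 0.2916]
eef_rot: [-1.571, 0.002, -2.919]
force: [-0.7, -0.7, -1.0]
grip_width: 0.0399
```

```bash
python3 - <<'E'
import st
from h import *
s=ctrl.camera("side");crop(s,"pics/s17.png",170,110,330,270,4)
c=ctrl.camera("top");crop(c,"pics/t17.png",170,140,350,300,4)
for n,p in(("side",s),("top",c)):
    for k in("carton","turning_board","turner_handle"):
        print(n,k,[(d["point"],round(d["confidence"],2)) for d in ctrl.boxes_of(k,p)])
E
```

```text
t 24.6 ee [0.4541 0.1455 0.2916] rot [-8.9990e+01  9.0000e-02 -1.6724e+02] w 0.0399 F [-0.7 -0.7 -1. ] turner xyz [-78.5 -44.3 212.6]
side carton [([283.4, 194.1], 0.88)]
side turning_board [([281.3, 409.0], 0.86), ([373.5, 333.1], 0.71)]
side turner_handle [([267.1, 199.6], 0.71)]
top carton [([270.3, 209.0], 0.69)]
top turning_board [([437.8, 250.3], 0.65), ([393.3, 174.1], 0.58)]
top turner_handle [([274.7, 224.6], 0.97)]
```

View pics/s17.png

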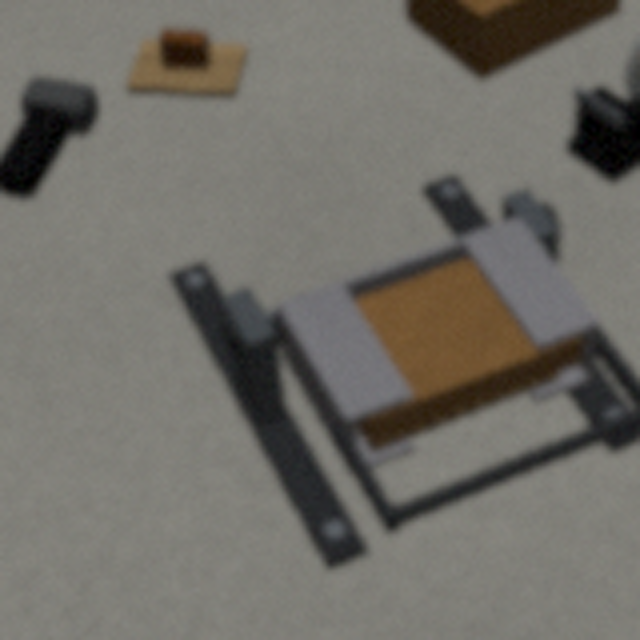

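View pics/t17.png

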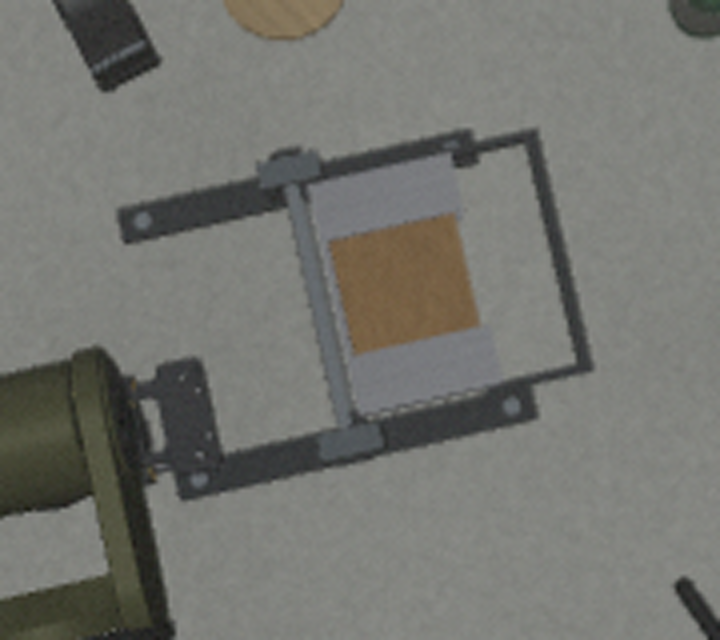

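```bash
python3 - <<'E'
import st
from h import *
s=ctrl.camera("side");
a=.222;R=np.array([[np.cos(a),-np.sin(a),0],[np.sin(a),np.cos(a),0],[0,0,1]])
F=np.diag([1,-1,-1.]) # half turn about hinge x
H=np.array([0,-.19,.006])
P=np.array([(x,0,0) for x in(-.09,0,.09)]+[(x,y,.03) for x in(-.045,.045) for y in(-.065,-.172)])
Q=((P-H)@F+H)@R.T+[.521,.205,.079]
crop(s,"pics/s18.png",235,150,335,245,8,proj(s,Q))
im=cv2.imread("pics/s18.png");cv2.imwrite("pics/s18.png",cv2.resize(cv2.convertScaleAbs(im,alpha=2.2),(632,600)))
E
```

```text
t 25.0 ee [0.4545 0.1447 0.2904] rot [-9.0000e+01 -1.0000e-02 -1.6738e+02] w 0.0397 F [-0.2 -0.6 -0.1] turner xyz [-78.3 -45.1 211.4]
```

View pics/s18.png

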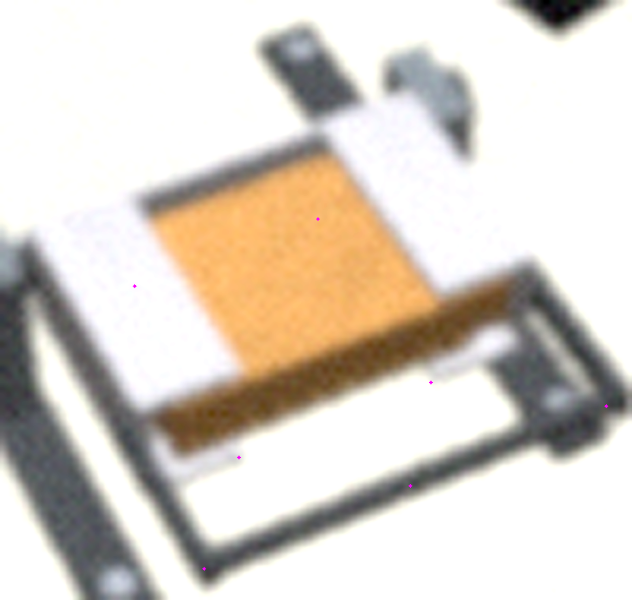

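```bash
python3 -c "
from station import ctrl
print(ctrl.hand_in())"
```

```text
the job is handed in; nothing more can be done
None
```

The job is handed in after about 25 s. The carton is turned over and rests upside down in the inverter, with the gripper clear of everything.

I slid the plywood board, strip up, under the channel's lips over the carton. I then gripped the bar handle, swung the channel to its stop on the other side, let go and backed off.

**Grasp that missed:** The first grasp closed on nothing. The fingertips sit about 20 mm behind the reported TCP, not 8 mm ahead of it as the interface text says. I worked this out from the wrist camera, corrected for it, and the second grasp held.

**Last checks:**
- The handle's pixels match a channel turned fully over.
- The carton shows its underside within the channel.
- Nothing has fallen onto the table, and the measured tool force is near zero.

**Not confirmed:** In the final pictures the board is hidden under the carton, so I could not see it directly, and the network did not find it either. I last saw its strip hanging below the carton past the top of the swing, held in by the lips.

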